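Unlatch the ground glass block and show it to the inspection camera

ROBOT

A 6-joint arm with a two-finger parallel gripper is mounted at the origin on the work surface. World frame = base frame: x ahead of the robot, y to its left, z up, the work surface at z = 0. Lengths are in mm, angles in degrees, forces in N, time in s.
With the tool pointing down it reaches from about 300 to 875 mm from the base axis. Payload 4.2 kg.
Tool frame: the origin (TCP) lies midway between the tips of the shut fingers; the grasp point (between the pads) lies 19 mm behind it; z points along the fingers, y is the line along which they close (so a half turn about z gives the same grasp; the last joint's range is limited). The gripper opens to 85 mm and grips with 20 to 120 N. Pads are 22 mm wide; open, the fingers measure 114 mm over their backs; the gripper's body (76 mm by 85 mm) begins 54 mm behind the grasp point. The pads swing forward as they close: fully open they stand 13 mm farther back than shut.
Start: joints at [65.203, 18.312, 89.639, -0, 72.044, -1.146], TCP at [230.679, 526.715, 231.338] pointing down, gripper open.
Joint ranges: [-177.97, 177.97], [-48.28, 115.42], [12.27, 149.76], [-77.06, 257.06], [2.81, 150.46], [-146.56, 146.56]. Speed limits (degrees/s): [147.25, 147.25, 180, 180, 180, 180].

INTERFACE

Orientations are given as [roll, pitch, yaw] about the fixed x, y, z axes, in that order (R = Rz(yaw) Ry(pitch) Rx(roll)).
In Python, from workcell import bot, vision gives the robot as it stands.
- The arm moves only by the tool apply_moves, never from a script. Its argument "targets" is a list of rows, each an object with "offset": the shift along the tool's x, y, z in mm, a list of three; "spin": the turn about the tool's z in degrees; "fingers": the opening, from -1 (shut) to 1 (fully open), so that 0 is half open. A call has 1 to 5 rows; each row shifts and turns the commanded pose from where the row before left it, along the tool's axes as they then stand; what a row does not reach is not made up. A row lasts 1/12 s, in which the tool goes at most 41.7 mm and 7.16 degrees, less where a joint would pass 70% of its speed; a pose out of reach is approached as far as the arm can. A call is refused whole if a number of a shift passes 41.7 or a number of a turn 7.16, either way. A call with a gripper value outside its range is refused whole. The fingers move at their own pace and stop on an object; "force" is the grip in N (left out, the last holds). Time passes only in rows, so rows that do not move let the fingers close. It gives the time, the measured TCP pose, the force, the opening and the grip force at its end, in the units of the state.
- bot.read_state(): the state, without advancing time (a new reading comes with each control period).
- vision.camera(name): name is "scene" or "top" or "wrist"; returns the picture (400x640x3 uint8, red, green, blue); there is no depth.
- vision.get_calibration(name): a dict with "fx", "fy", "cx", "cy" (pixels), "position" and "orientation" of the camera in the world. Camera axes: x right, y up, looking along -z (the intrinsics and any distortion apply to the point x, -y, -z); pixel columns grow to the right and rows downward; lengths in mm; the calibration is good to about 2 mm. The wrist camera is an equidistant fisheye: a pixel r from the principal point sees the ray r / f radians off the axis. A picture is of the moment at which its call begins: read the wrist's pose just before it. get_calibration takes no time and is no camera call; for the wrist camera it gives the pose at the moment of the call.
- bot.sign_off(): hands the job in; it is judged then, once.
The state is a dict: "time_s": time; "joint_positions": joint angles; "joint_velocities": joint speeds; "effort": joint torques, N m; "tcp_pos": TCP position; "tool_rot": TCP orientation; "wrist_force": force on the tool from outside, world axes, zero at the start; "wrist_torque": the same for the moment, N m; "grip_width": opening from 0.0 (shut) to 1.0 (fully open); "gripper_force": force on a finger pad.
Only numpy, scipy, OpenCV 4.12 (cv2) and the standard library are available. Lean on these libraries where they do the work, as an engineer would, in place of code of your own. Each camera call takes 0.05 s, during which the arm holds its last target. There are 200 camera calls.

TASK

Turn the black knob on the holding fixture clockwise until it clicks past its detent and the steel keeper has swung off the green glass block, then lift the block out and hold it up to the inspection camera: upright, its flat ground face squarely towards the lens, centred on the lens and about 10 cm in front of it. Finish while holding the block still there in the air, without putting it down or letting go; do not bump the camera, and leave the jar, the drum and the brush where they are.

Things in the scene. Friction and masses are not known exactly. Their poses are not given: they have to be found in the camera images.
- fixture: holding fixture, fixed: aluminium plate, x -145 to +60 mm, y -55 to +55 mm of its frame, 12 mm thick. Origin on the table under the nest's centre; x points from knob to nest, z up. The nest is a grey rim, inside 76 x 48 mm (2 mm clear of the glass all round), bars 8 mm wide, top 18 mm above the table. Upright knob axis at x = -90 mm, y = 0. Keeper: steel arm on the knob, over the glass at first.
- knob (a joint): turn of knob and keeper, rad: 0 = keeper over the glass (start), grows clockwise seen from above, end stop at 1.3. A sprung detent resists with up to about 0.2 N m until 0.65; past that it clicks over and drives the knob on to the stop. Let go before 0.65, it springs back. Clicked open means above 1.15.
- knob_grip (a point): on the knob's axis 95 mm above the table, turns with it. Knob: black upright bar 42 mm long (this x), 14 mm thick (this y), from 72 to 110 mm above the table; grip it across its thickness from above. Under it, 64 to 72 mm high, a steel disc of 60 mm diameter and the keeper, an arm 18 mm wide reaching 75 mm from the axis along this +x; at 0 it lies 2 mm above the glass's last 21 mm.
- glass: green glass block, D-shaped from above, 72 mm long (x), 44 wide (y), 50 high, 0.3 to 0.48 kg. Origin at the centre of its underside, z up. Flat ground face at x = +36 mm, square to x; at the -x end, under the keeper, a half round of 22 mm radius. It stands loose in the nest, underside 12 mm above the table, its x along the fixture's x within 2 degrees.
- ground_face (a point): centre of the flat ground face of the glass: 36 mm along the glass's +x from its origin, 25 mm above its underside; axes as the glass.
- lens (a point): centre of the inspection camera's lens front (38 mm diameter), 170 to 230 mm above the table, level; it looks along this frame's -x. The ground face belongs at x = -100 mm, y = z = 0 of this frame, the glass's +x along this +x. A ring light of 54 mm diameter sits 10 mm behind the lens front; the camera body is 50 mm wide, 48 mm high, and ends at x = +145 mm.
- camera_stand: the camera's stand, fixed: dark steel foot 310 x 90 x 10 mm (x -50 to +260 mm of its frame), upright 18 mm rod at x = +230 mm, 280 mm high. Origin on the table 100 mm in front of the lens, under the place where the face belongs, marked by a white disc of 56 mm diameter; axes as the lens.
- jar: bystander: closed jar, 60 mm diameter, 85 mm high, origin at the centre of its underside.
- drum: bystander: black rubber drum with a steel centre, 70 mm diameter, 50 mm high, origin at the centre of its underside.
- brush: bystander: brush 190 mm long lying along its own x on the table.

How it is judged (in metres and radians):
On the way, in this order (a step that is already met when the one before it is completed fails the run):
1. the knob is turned past its detent, clicked open, while the glass still stands in its nest (value of joint knob above 1.15 rad and horizontal distance between glass and fixture below 0.006 m and z of glass in the frame of fixture below 0.018 m), for 0.2 s.
2. the glass is lifted clear of the fixture (z of glass in the frame of fixture above 0.06 m and contact force between the fingers and glass above 1 N), for 0.1 s.
At the end, for the whole second after the job is handed in: Knob above 1.15 rad; glass held still by the gripper in the air, touching neither fixture nor camera; centre of its ground face 80 to 120 mm before the lens, within 18 mm of the lens axis in y and z; face towards the lens, square within 0.17 rad; upright within 0.17 rad (value of joint knob above 1.15 rad and x of ground_face in the frame of lens between -0.12 and -0.08 m and x of glass in the frame of lens below -0.1 m and y of ground_face in the frame of lens between -0.018 and 0.018 m and z of ground_face in the frame of lens between -0.018 and 0.018 m and angle between the x axis of glass and the x axis of lens, either way round below 0.17 rad and angle between glass's own z axis and vertical below 0.17 rad and contact force between the fingers and glass above 2 N and contact force between glass and fixture below 0.3 N and contact force between glass and camera_stand below 0.3 N and linear speed of glass below 0.03 m/s and angular speed of glass below 0.2 rad/s); the arm keeps its last pose, push and grip.
It fails at once if the camera or its stand is bumped (over 5 N) (contact force between camera_stand and anything else above 5 N).
It fails at once if the jar, the drum or the brush is moved more than 30 mm or one of the upright ones is tipped (distance of any of jar, drum, brush from where it was at the start of the episode above 0.03 m or angle between any of jar, drum's own z axis and vertical above 0.5 rad).
It also fails if it takes over 53 s, if anything falls off the work surface, if the arm or the gripper's body presses on something with over 40 N, if the wrist force passes 120 N, or if a joint passes its speed limit or range.

## Working session

There is one attempt and no reset: what is moved stays moved. The work goes in short steps, Python scripts to look and compute and a tool call to move; the robot and the scene stay as the last step left them, time stands still between calls to the robot, and variables do not carry over. Pictures are saved under pics/ and viewed, at most 10 in all, crops included, and the job is handed in when it is done.

Besides the shell and the picture viewer there is one more tool, called after ">>>" as a command line: name --argument value ..., lists and objects as JSON in quotes. apply_moves: Moves the arm, as the interface text tells. Its arguments: {"type":"object","properties":{"targets":{"type":"array"},"force":{"type":"number"}},"required":["targets"]}

```bash
mkdir -p pics; ls; python3 - <<'E'
from workcell import bot, vision
import cv2
print(bot.read_state())
for n in ("scene","top"):
    c=vision.get_calibration(n); print(n,c)
    cv2.imwrite(f"pics/{n}0.png",vision.camera(n)[:,:,::-1])
E
```

```text
pics
{'time_s': 0.0, 'joint_positions': array([ 6.52023560e+01,  1.83511451e+01,  8.97088284e+01, -2.53918122e-03,
        7.20436612e+01, -1.14629075e+00]), 'joint_velocities': array([-0.0067232 , -0.06227845,  0.04763641,  0.00416864, -0.0192848 ,
       -0.0070429 ]), 'effort': array([ 8.73669342e-04, -4.15523064e+01, -2.34159762e+01,  1.32927776e-04,
        7.99506612e-03,  8.79072303e-06]), 'tcp_pos': array([230.48003272, 526.24552942, 230.47082107]), 'tool_rot': array([-1.79896338e+02,  3.40367432e-04,  1.56349432e+02]), 'wrist_force': array([ 0.48969637, -0.0452362 , -0.03837969]), 'wrist_torque': array([-0.02790066,  0.0057034 ,  0.00492029]), 'gripper_force': 0.0, 'grip_width': 0.9986515694653769}
scene {'fx': 466.58033606937516, 'fy': 466.58033606937516, 'cx': 323.30372906681254, 'cy': 202.16191059274223, 'position': array([ 872.99769508,  401.46301212, 1029.50505408]), 'orientation': array([ 3.40030128e+01, -1.44140473e-01,  1.51496293e+02])}
top {'fx': 451.37155199844506, 'fy': 451.37155199844506, 'cx': 319.29439952961326, 'cy': 198.88421103666994, 'position': array([ 373.59099518,  -95.78486335, 1248.6284869 ]), 'orientation': array([ 10.70465646,  -1.22313073, -91.28576003])}
```

View pics/scene0.png

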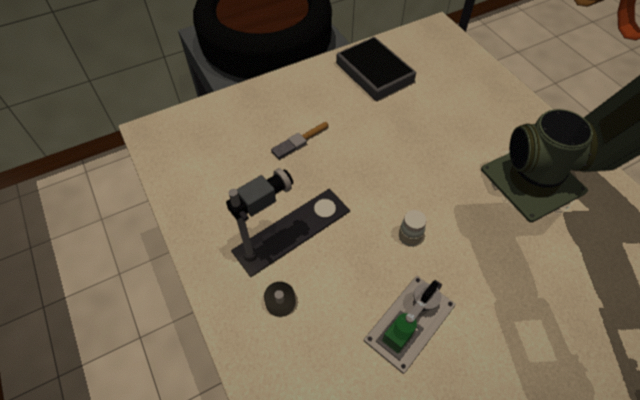

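View pics/top0.png

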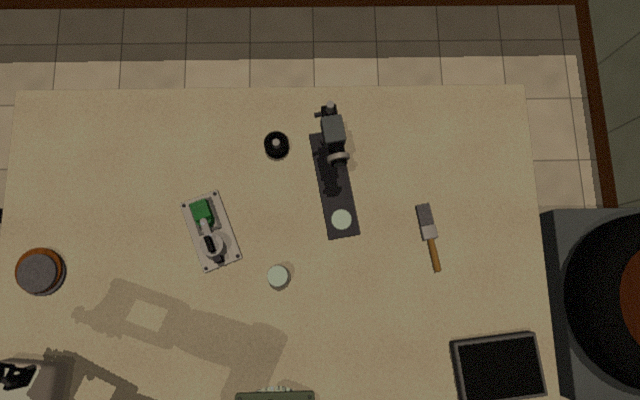

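The scene view shows the fixture (~410,320), knob (~430,292), disc (325,208) and lens (285,180). The top view shows the fixture (~211,231), disc (342,219) and lens (~338,157). I'll enlarge both to pick points.

```bash
python3 - <<'E'
import cv2
a=cv2.imread("pics/top0.png")[95:285,170:370]; cv2.imwrite("pics/topc.png",cv2.convertScaleAbs(cv2.resize(a,None,fx=3,fy=3,interpolation=cv2.INTER_CUBIC),alpha=1.4))
a=cv2.imread("pics/scene0.png")[160:380,220:470]; cv2.imwrite("pics/scenec.png",cv2.convertScaleAbs(cv2.resize(a,None,fx=2.7,fy=2.7,interpolation=cv2.INTER_CUBIC),alpha=1.4))
E
```

```text
(no output)
```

View pics/topc.png

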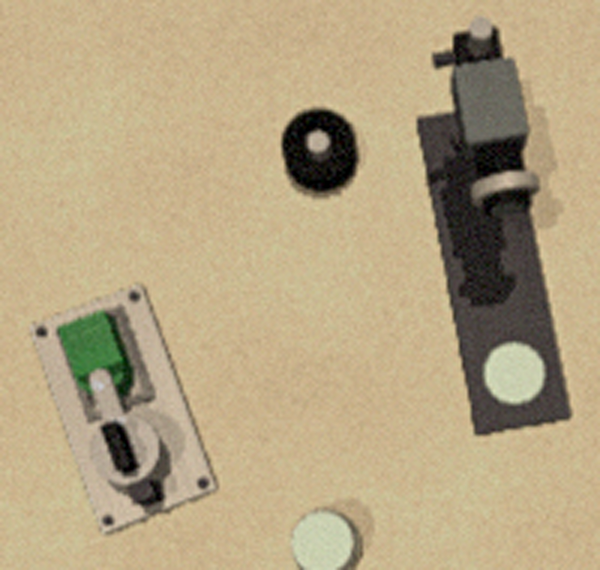

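View pics/scenec.png

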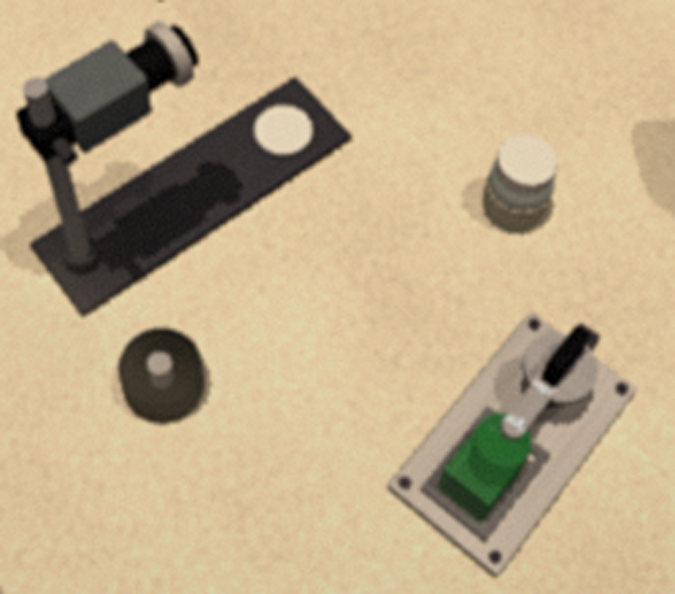

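Top crop: fixture corners (32,325), (143,285), (217,489), (107,533). The disc is at (515,373) and the foot corners at (571,417), (477,434), (417,119). In the scene crop, the matching corners are (497,576), (389,487), (532,316), (635,388), and the ring centre is near (170,53).

```bash
cat > h.py <<'E'
import numpy as np
from scipy.spatial.transform import Rotation as R
from scipy.optimize import least_squares
from workcell import bot, vision
def rot(c): return R.from_euler('xyz',c['orientation'],degrees=True)
def proj(c,P,fish=False):
    q=rot(c).inv().apply(np.atleast_2d(P)-c['position'])*[1,-1,-1]
    if fish:
        r=np.hypot(q[:,0],q[:,1]); t=np.arctan2(r,q[:,2])/r
        uv=q[:,:2]*t[:,None]
    else: uv=q[:,:2]/q[:,2:]
    return uv*[c['fx'],c['fy']]+[c['cx'],c['cy']]
def tow(p,P):   # planar pose (x,y,yaw deg)
    P=np.atleast_2d(np.array(P,float)); return R.from_euler('z',p[2],degrees=True).apply(P)+[p[0],p[1],0]
E
python3 - <<'E'
from h import *
ct,cs=vision.get_calibration("top"),vision.get_calibration("scene")
T=lambda a:np.array(a)/3+[170-.33,95-.33]; S=lambda a:np.array(a)/2.7+[220-.33,160-.33]
FX=[(60,55,12),(60,-55,12),(-145,-55,12),(-145,55,12)]
ft=T([(32,325),(143,285),(217,489),(107,533)]); fs=S([(497,576),(389,487),(532,316),(635,388)])
f=lambda p:np.r_[(proj(ct,tow(p,FX))-ft).ravel(),(proj(cs,tow(p,FX))-fs).ravel()]
s=least_squares(f,[500,200,0]); 
for y in (90,180,270):
    q=least_squares(f,[500,200,y]); s=q if q.cost<s.cost else s
print("fixture",s.x,s.fun.reshape(-1,2).round(1).tolist())
print("knob",tow(s.x,[-90,0,95]),"px",proj(ct,tow(s.x,[-90,0,110]))*3-[510,285])
PT=[(-50,-45,10),(-50,45,10),(260,45,10),(0,0,10),(230,0,280)];PS=[(-50,-45,10),(-50,45,10),(260,45,10),(260,-45,10),(0,0,10),(230,0,280)]
st=T([(571,417),(477,434),(417,119),(515,373),(482,28)]); ss=S([(295,78),(350,137),(83,315),(32,245),(283,129),(38,88)])
rt,rs=T([(505,186)]),S([(170,53)])
g=lambda p:np.r_[(proj(ct,tow(p,PT))-st).ravel(),(proj(cs,tow(p,PS))-ss).ravel(),(proj(ct,tow(p,[110,0,p[3]]))-rt).ravel(),(proj(cs,tow(p,[110,0,p[3]]))-rs).ravel()]
s=min((least_squares(g,[700,0,y,200]) for y in (0,90,180,270)),key=lambda q:q.cost)
print("stand",s.x,s.fun.reshape(-1,2).round(1).tolist())
for n,c,h in(("jar",T([(323,542)]),85),("drum",T([(318,143)]),50)):
    q=least_squares(lambda p:(proj(ct,[p[0],p[1],h])-c).ravel(),[600,200]); print(n,q.x)
E
```

```text
fixture [564.92562289 189.25943313 380.70029071] [[-1.7, 0.3], [-1.1, -0.8], [-0.3, -0.1], [-2.1, 0.6], [-0.2, -0.2], [-1.3, -1.1], [-1.1, -2.3], [0.5, -0.3]]
knob [[480.73582153 157.44627003  95.        ]] px [[113.17193913 444.14582806]]
stand [ 549.49701024 -185.07957471    9.43301259  229.70688473] [[0.0, -0.0], [-0.7, 0.3], [-1.1, -0.8], [-0.8, -0.1], [-1.4, -0.4], [-0.6, -1.3], [0.4, -1.0], [-0.9, 0.0], [-1.9, -0.5], [-0.5, 0.4], [-1.5, 0.1], [-0.3, 3.1], [1.3, -1.4]]
jar [397.54453985 -14.63955523]
drum [760.7705342   -9.48988252]
```

>>> apply_moves --targets '[{"offset": [-31,-20,0],"spin": 0,"fingers": 1},{"offset": [-31,-20,0],"spin": 0,"fingers": 1},{"offset": [-31,-20,0],"spin": 0,"fingers": 1},{"offset": [-31,-20,0],"spin": 0,"fingers": 1},{"offset": [-31,-20,0],"spin": 0,"fingers": 1}]'

```text
time_s: 0.52
tcp_pos: [332.9, 371.3, 231.0]
tool_rot: [-180.0, -0.0, 156.4]
wrist_force: [0.5, 1.2, 0.2]
grip_width: 1.0
gripper_force: 0.0
```

>>> apply_moves --targets '[{"offset": [-31,-20,0],"spin": 0,"fingers": 1},{"offset": [-31,-20,0],"spin": 0,"fingers": 1},{"offset": [-31,-20,0],"spin": 0,"fingers": 1},{"offset": [-31,-20,0],"spin": 0,"fingers": 1},{"offset": [-31,-20,0],"spin": 0,"fingers": 1}]'

```text
time_s: 0.93
tcp_pos: [434.8, 217.4, 231.1]
tool_rot: [-180.0, -0.0, 156.4]
wrist_force: [0.6, 0.3, -0.1]
grip_width: 0.998
gripper_force: 0.0
```

>>> apply_moves --targets '[{"offset": [-31,-20,0],"spin": 0,"fingers": 1},{"offset": [-31,-20,0],"spin": 0,"fingers": 1},{"offset": [0,0,0],"spin": -7,"fingers": 1},{"offset": [0,0,0],"spin": -7,"fingers": 1},{"offset": [0,0,0],"spin": -7,"fingers": 1}]'

```text
time_s: 1.35
tcp_pos: [475.3, 156.6, 230.8]
tool_rot: [-180.0, -0.1, 177.6]
wrist_force: [0.0, 0.0, 0.6]
grip_width: 1.001
gripper_force: 0.0
```

>>> apply_moves --targets '[{"offset": [0,0,0],"spin": -7,"fingers": 1},{"offset": [0,0,0],"spin": -7,"fingers": 1},{"offset": [0,0,0],"spin": -7,"fingers": 1},{"offset": [0,0,0],"spin": -2.3,"fingers": 1},{"offset": [0,0,0],"spin": 0,"fingers": 1}]'

```text
time_s: 1.77
tcp_pos: [474.9, 157.5, 230.9]
tool_rot: [180.0, -0.0, -159.3]
wrist_force: [0.3, 0.7, -0.3]
grip_width: 0.999
gripper_force: 0.0
```

```bash
python3 - <<'E'
from h import *
import cv2
s=bot.read_state(); print(s['time_s'],s['tcp_pos'],s['tool_rot'],s['joint_positions'])
c=vision.get_calibration("wrist"); print(c)
im=vision.camera("wrist"); cv2.imwrite("pics/w1raw.png",im[:,:,::-1])
cv2.imwrite("pics/w1.png",cv2.convertScaleAbs(cv2.resize(im[:,:,::-1],(800,500),interpolation=cv2.INTER_CUBIC),alpha=1.4))
np.save("w1.npy",c)
p=[564.9,189.3,20.7]
print((proj(c,tow(p,[(60,55,12),(60,-55,12),(-145,-55,12),(-145,55,12),(-90,0,110)]),True)*1.25).round())
E
```

```text
1.7667 [474.88966326 157.52972422 230.91455912] [ 1.79991811e+02 -4.90296862e-02 -1.59326027e+02] [ 1.70313888e+01  1.16207335e+01  9.90466366e+01  5.40352908e-03
  6.93820809e+01 -9.36444855e+01]
{'fx': 309.70691628693146, 'fy': 309.70691628693146, 'cx': 317.976810145616, 'cy': 199.1911788924689, 'position': array([396.814835  , 127.97482524, 373.51713794]), 'orientation': array([-1.89307968e+01, -3.40036069e-02,  1.10691928e+02])}
[[445. 347.]
 [346. 347.]
 [336. 158.]
 [454. 158.]
 [394. 247.]]
```

View pics/w1.png

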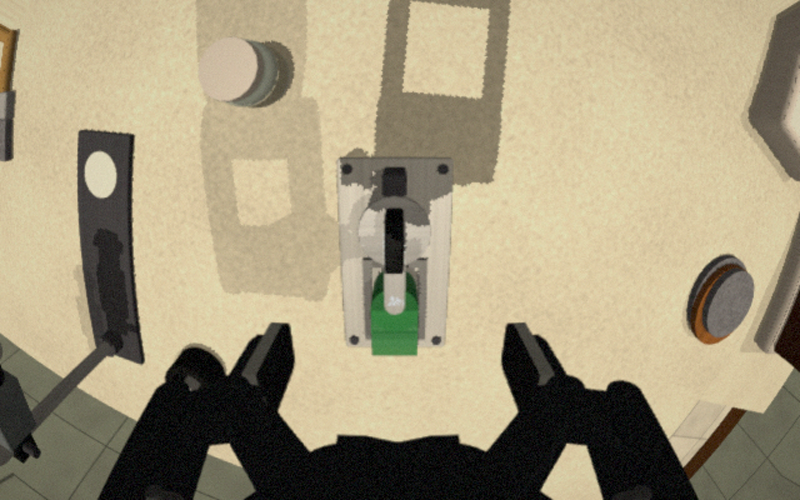

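The wrist view has the plate corners at (339,158), (453,158), (447,347) and (346,347), and the knob bar at (395,208..270). They lie within about 3 px of the prediction, so I'll descend on the knob.

>>> apply_moves --targets '[{"offset": [-5.4,-2,20],"spin": 0,"fingers": 0.4},{"offset": [0,0,35],"spin": 0,"fingers": 0},{"offset": [0,0,35],"spin": 0,"fingers": 0},{"offset": [0,0,35],"spin": 0,"fingers": 0},{"offset": [0,0,23],"spin": 0,"fingers": 0}]'

```text
time_s: 2.23
tcp_pos: [479.2, 157.1, 80.4]
tool_rot: [180.0, -0.2, -159.4]
wrist_force: [-0.1, -1.5, 0.3]
grip_width: 0.5
gripper_force: 0.0
```

>>> apply_moves --targets '[{"offset": [0,0,0],"spin": 0,"fingers": -0.4},{"offset": [0,0,0],"spin": 0,"fingers": -1},{"offset": [0,0,0],"spin": 0,"fingers": -1},{"offset": [0,0,0],"spin": 0,"fingers": -1},{"offset": [0,0,0],"spin": 0,"fingers": -1}]' --force 60

```text
time_s: 2.65
tcp_pos: [481.4, 157.1, 83.8]
tool_rot: [-179.9, 0.1, -159.4]
wrist_force: [3.1, -5.3, -10.6]
grip_width: 0.149
gripper_force: 60.0
```

>>> apply_moves --targets '[{"offset": [0,0,0],"spin": 4,"fingers": -1},{"offset": [0,0,0],"spin": 6,"fingers": -1},{"offset": [0,0,0],"spin": 6,"fingers": -1},{"offset": [0,0,0],"spin": 6,"fingers": -1},{"offset": [0,0,0],"spin": 6,"fingers": -1}]'

```text
time_s: 3.07
tcp_pos: [481.5, 156.9, 83.8]
tool_rot: [-180.0, 0.1, 172.4]
wrist_force: [3.0, -5.4, -10.5]
grip_width: 0.155
gripper_force: 59.9
```

>>> apply_moves --targets '[{"offset": [0,0,0],"spin": 6,"fingers": -1},{"offset": [0,0,0],"spin": 6,"fingers": -1},{"offset": [0,0,0],"spin": 6,"fingers": -1},{"offset": [0,0,0],"spin": 6,"fingers": -1},{"offset": [0,0,0],"spin": 6,"fingers": -1}]'

```text
time_s: 3.48
tcp_pos: [481.5, 156.7, 83.8]
tool_rot: [-180.0, 0.1, 142.4]
wrist_force: [2.9, -6.5, -10.6]
grip_width: 0.148
gripper_force: 60.0
```

>>> apply_moves --targets '[{"offset": [0,0,0],"spin": 6,"fingers": -1},{"offset": [0,0,0],"spin": 6,"fingers": -1},{"offset": [0,0,0],"spin": 3,"fingers": -1},{"offset": [0,0,0],"spin": 0,"fingers": -1},{"offset": [0,0,0],"spin": 0,"fingers": -1}]'

```text
time_s: 3.9
tcp_pos: [481.4, 156.6, 83.9]
tool_rot: [180.0, 0.1, 127.6]
wrist_force: [1.9, -7.1, -10.7]
grip_width: 0.151
gripper_force: 60.1
```

>>> apply_moves --targets '[{"offset": [0,0,0],"spin": 0,"fingers": 0},{"offset": [0,0,0],"spin": 0,"fingers": 0},{"offset": [0,0,0],"spin": 0,"fingers": 0},{"offset": [0,0,-30],"spin": 0,"fingers": 0},{"offset": [0,0,-40],"spin": 0,"fingers": 0}]'

```text
time_s: 4.32
tcp_pos: [479.0, 157.5, 152.3]
tool_rot: [-179.7, -0.2, 127.7]
wrist_force: [0.6, 0.1, 0.3]
grip_width: 0.5
gripper_force: 0.0
```

>>> apply_moves --targets '[{"offset": [0,0,-40],"spin": -7,"fingers": 1},{"offset": [0,0,-40],"spin": -7,"fingers": 1},{"offset": [0,0,0],"spin": -7,"fingers": 1},{"offset": [0,0,0],"spin": -7,"fingers": 1},{"offset": [0,0,0],"spin": -7,"fingers": 1}]'

```text
time_s: 4.73
tcp_pos: [481.5, 158.3, 235.6]
tool_rot: [179.8, 0.2, 163.0]
wrist_force: [0.3, 0.0, -0.7]
grip_width: 1.004
gripper_force: 0.0
```

>>> apply_moves --targets '[{"offset": [0,0,0],"spin": -7,"fingers": 1},{"offset": [0,0,0],"spin": -7,"fingers": 1},{"offset": [0,0,0],"spin": -7,"fingers": 1},{"offset": [0,0,0],"spin": -7,"fingers": 1},{"offset": [0,0,0],"spin": -7,"fingers": 1}]'

```text
time_s: 5.15
tcp_pos: [481.1, 158.2, 234.5]
tool_rot: [180.0, 0.1, -162.0]
wrist_force: [-0.5, -0.0, -0.4]
grip_width: 1.001
gripper_force: 0.0
```

>>> apply_moves --targets '[{"offset": [0,0,0],"spin": -3,"fingers": 1},{"offset": [-40,0,0],"spin": 0,"fingers": 1},{"offset": [-30,0,0],"spin": 0,"fingers": 1},{"offset": [0,0,0],"spin": 0,"fingers": 1}]'

```text
time_s: 5.48
tcp_pos: [551.0, 184.5, 233.9]
tool_rot: [180.0, 0.3, -159.3]
wrist_force: [0.6, 1.4, 0.6]
grip_width: 0.999
gripper_force: 0.0
```

```bash
python3 - <<'E'
from h import *
import cv2
s=bot.read_state(); print(s['time_s'],s['tcp_pos'],s['tool_rot'],s['joint_positions'])
c=vision.get_calibration("wrist")
im=vision.camera("wrist")[:,:,::-1]; cv2.imwrite("pics/w2raw.png",im)
cv2.imwrite("pics/w2.png",cv2.convertScaleAbs(cv2.resize(im,(800,500),interpolation=cv2.INTER_CUBIC),alpha=1.4))
np.save("w2.npy",c)
p=[564.9,189.3,20.7]
print((proj(c,tow(p,[(36,22,62),(36,-22,62),(0,22,62),(0,-22,62),(-22-14,0,62)]),True)*1.25).round())
print((proj(c,tow([549.5,-185,9.43],[(0,0,10),(100,0,229),(100,0,210),(100,0,190)]),True)*1.25).round())
E
```

```text
5.4833 [551.00093181 184.49786988 233.87288378] [ 179.97669476    0.34827832 -159.32663597] [ 1.73548602e+01  1.85990168e+01  8.88418991e+01  4.56067586e-02
  7.22127441e+01 -9.33323755e+01]
[[422. 276.]
 [372. 276.]
 [423. 237.]
 [371. 237.]
 [397. 195.]]
[[ 97. 105.]
 [-55. 248.]
 [-39. 241.]
 [-23. 233.]]
```

View pics/w2.png

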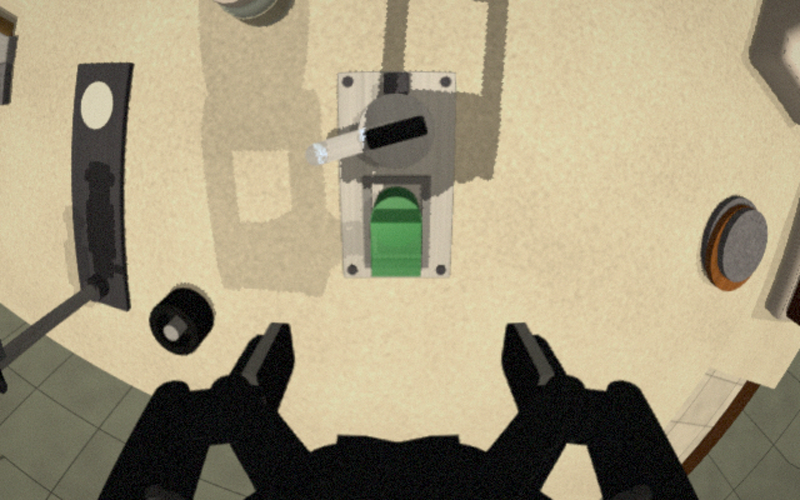

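The keeper has swung aside (tip at ~(318,153)). The glass top edge runs (371..422, 276), exactly as predicted. Next is grasping the glass.

>>> apply_moves --targets '[{"offset": [-20,-0.4,0],"spin": 0,"fingers": 1},{"offset": [0,0,40],"spin": 0,"fingers": 1},{"offset": [0,0,40],"spin": 0,"fingers": 0.7},{"offset": [0,0,40],"spin": 0,"fingers": 0.5},{"offset": [0,0,35],"spin": 0,"fingers": 0.5}]'

```text
time_s: 5.95
tcp_pos: [563.9, 188.9, 77.3]
tool_rot: [180.0, -0.0, -159.3]
wrist_force: [0.4, 0.1, -1.3]
grip_width: 0.75
gripper_force: 0.0
```

>>> apply_moves --targets '[{"offset": [0,0,25],"spin": 0,"fingers": 0.5},{"offset": [0,0,20],"spin": 0,"fingers": 0.5},{"offset": [0,0,10],"spin": 0,"fingers": 0.5},{"offset": [0,0,0],"spin": 0,"fingers": 0.5}]'

```text
time_s: 6.28
tcp_pos: [563.5, 188.7, 21.9]
tool_rot: [180.0, -0.2, -159.4]
wrist_force: [-0.3, 0.2, -0.0]
grip_width: 0.751
gripper_force: 0.0
```

```bash
python3 - <<'E'
from h import *
s=bot.read_state(); print(s['tcp_pos'],s['tool_rot'],s['wrist_force'])
E
```

```text
[563.45942729 188.65893122  21.89855793] [ 179.97271762   -0.23100279 -159.35351734] [-0.32013142  0.20847875 -0.00415117]
```

>>> apply_moves --targets '[{"offset": [-5,0,0],"spin": 0,"fingers": 0.5},{"offset": [0,0,0],"spin": 0,"fingers": -0.2},{"offset": [0,0,0],"spin": 0,"fingers": -0.4},{"offset": [0,0,0],"spin": 0,"fingers": -0.6},{"offset": [0,0,0],"spin": 0,"fingers": -0.6}]' --force 60

```text
time_s: 6.7
tcp_pos: [571.8, 191.4, 25.6]
tool_rot: [-180.0, 0.3, -159.3]
wrist_force: [0.9, -0.6, 6.4]
grip_width: 0.509
gripper_force: 63.1
```

>>> apply_moves --targets '[{"offset": [0,0,0],"spin": 0,"fingers": -0.6},{"offset": [0,0,0],"spin": 0,"fingers": -0.6},{"offset": [0,0,-10],"spin": 0,"fingers": -0.6},{"offset": [0,0,-15],"spin": 0,"fingers": -0.6},{"offset": [0,0,-20],"spin": 0,"fingers": -0.6}]'

```text
time_s: 7.12
tcp_pos: [567.9, 190.2, 67.5]
tool_rot: [180.0, -0.3, -159.4]
wrist_force: [-0.5, 0.6, -3.4]
grip_width: 0.508
gripper_force: 61.9
```

>>> apply_moves --targets '[{"offset": [0,0,-30],"spin": 0,"fingers": -0.6},{"offset": [0,0,-35],"spin": 0,"fingers": -0.6},{"offset": [0,0,-35],"spin": 0,"fingers": -0.6},{"offset": [0,0,-35],"spin": 0,"fingers": -0.6},{"offset": [0,0,0],"spin": 0,"fingers": -0.6}]'

```text
time_s: 7.53
tcp_pos: [573.0, 191.8, 211.5]
tool_rot: [-180.0, 0.8, -159.4]
wrist_force: [1.6, 1.0, -2.5]
grip_width: 0.508
gripper_force: 62.3
```

```bash
python3 - <<'E'
from h import *
import cv2
s=bot.read_state(); print(s['time_s'],s['tcp_pos'],s['tool_rot'],s['grip_width'],s['gripper_force'],s['wrist_force'])
c=vision.get_calibration("wrist")
im=vision.camera("wrist")[:,:,::-1]; cv2.imwrite("pics/w3raw.png",im)
cv2.imwrite("pics/w3.png",cv2.convertScaleAbs(cv2.resize(im,(800,500),interpolation=cv2.INTER_CUBIC),alpha=1.4))
# expected glass top corners if it rose rigidly with TCP from grasp
g=s['tcp_pos']
rise=g[2]-21.9
p=[564.9,189.3,20.7]
print((proj(c,tow(p,[(36,22,62+rise),(36,-22,62+rise),(36,22,12+rise),(36,-22,12+rise)]),True)*1.25).round())
E
```

```text
7.5333 [572.9738449  191.79629205 211.49513893] [-179.96515502    0.79488654 -159.35314486] 0.5082861805396477 62.32440948486328 [ 1.5600883   0.97857572 -2.53500575]
[[457. 439.]
 [341. 440.]
 [444. 363.]
 [353. 364.]]
```

View pics/w3.png

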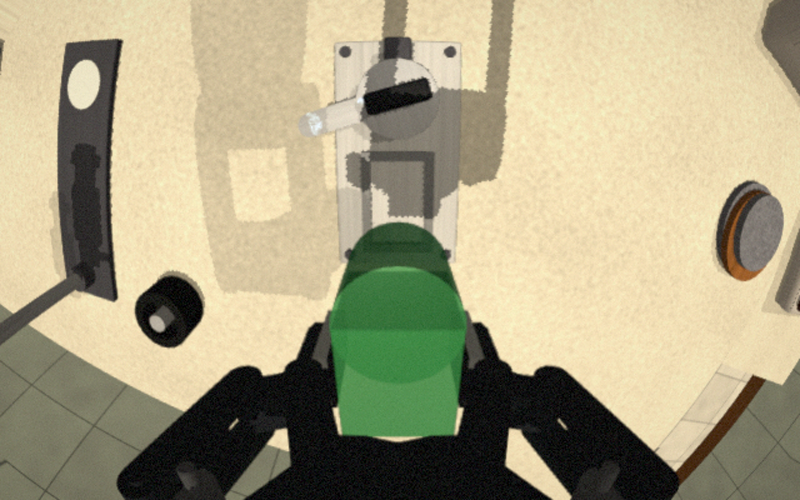

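The glass is held level between the pads, with its face edge at (338..460, 437). Next I'll check the lens height by overlaying predicted lens and ring circles.

```bash
python3 - <<'E'
from h import *
import cv2
out=[]
a=np.linspace(0,2*np.pi,60)
for n,(x0,y0) in (("scene",(235,158)),("top",(305,120))):
    c=vision.get_calibration(n); im=cv2.imread(f"pics/{n}0.png")[y0:y0+56,x0:x0+64]
    row=[]
    for h in (200,215,230):
        k=6; v=cv2.convertScaleAbs(cv2.resize(im,None,fx=4.1,fy=4.1,interpolation=cv2.INTER_CUBIC),alpha=1.5)
        for X,r,col in ((100,19,(0,0,255)),(110,27,(255,0,0))):
            P=tow([549.5,-185,9.43],np.c_[0*a+X,r*np.cos(a),h+r*np.sin(a)])
            q=((proj(c,P)-[x0,y0]+.5)*4.1).astype(np.int32); cv2.polylines(v,[q],True,col,1)
        B=tow([549.5,-185,9.43],[(245,25,h+24),(245,-25,h+24),(245,-25,h-24),(245,25,h-24)])
        cv2.polylines(v,[((proj(c,B)-[x0,y0]+.5)*4.1).astype(np.int32)],True,(0,255,255),1)
        row.append(v)
    out.append(np.hstack(row))
cv2.imwrite("pics/lens.png",np.vstack(out)); print(np.vstack(out).shape)
E
```

```text
(460, 786, 3)
```

View pics/lens.png

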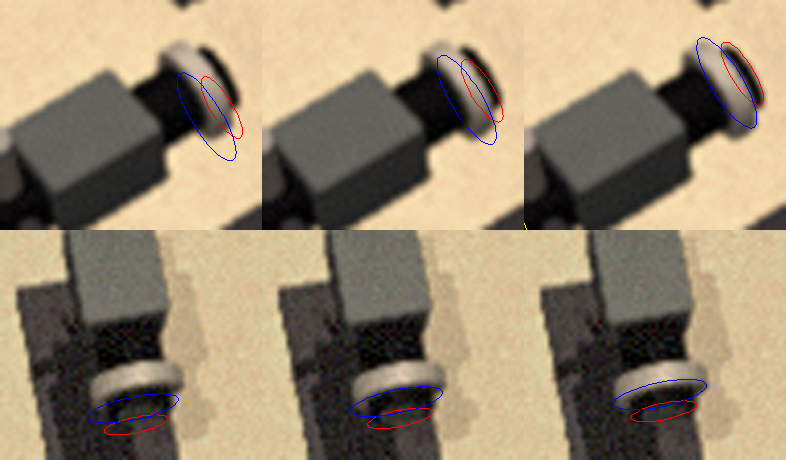

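Overlay: h ≈ 228 fits (right column, lens ellipse within ~4 zoomed px), with the lens about 2 mm farther back than fitted. Carrying the glass now to TCP ≈ (520,-190,215), yaw -170.6.

>>> apply_moves --targets '[{"offset": [0,0,0],"spin": 5.6,"fingers": -0.6},{"offset": [0,0,0],"spin": 5.6,"fingers": -0.6},{"offset": [4.6,-15,0],"spin": 0,"fingers": -0.6},{"offset": [7.6,-25,0],"spin": 0,"fingers": -0.6},{"offset": [9.2,-30,0],"spin": 0,"fingers": -0.6}]'

```text
time_s: 8.0
tcp_pos: [558.7, 117.8, 201.2]
tool_rot: [180.0, -0.3, -170.3]
wrist_force: [0.9, -0.8, -4.3]
grip_width: 0.504
gripper_force: 62.2
```

>>> apply_moves --targets '[{"offset": [9.2,-30,0],"spin": 0,"fingers": -0.6},{"offset": [9.2,-30,0],"spin": 0,"fingers": -0.6},{"offset": [9.2,-30,0],"spin": 0,"fingers": -0.6},{"offset": [9.2,-30,0],"spin": 0,"fingers": -0.6},{"offset": [9.2,-30,0],"spin": 0,"fingers": -0.6}]'

```text
time_s: 8.42
tcp_pos: [537.3, -39.1, 201.5]
tool_rot: [179.9, -0.3, -170.5]
wrist_force: [0.9, -0.8, -4.4]
grip_width: 0.509
gripper_force: 62.2
```

>>> apply_moves --targets '[{"offset": [9.2,-30,0],"spin": 0,"fingers": -0.6},{"offset": [9.2,-30,0],"spin": 0,"fingers": -0.6},{"offset": [9.2,-30,0],"spin": 0,"fingers": -0.6},{"offset": [6,-20,0],"spin": 0,"fingers": -0.6},{"offset": [0,0,0],"spin": 0,"fingers": -0.6}]'

```text
time_s: 8.83
tcp_pos: [522.1, -155.3, 201.5]
tool_rot: [-180.0, -0.3, -170.7]
wrist_force: [-0.0, -1.2, -3.9]
grip_width: 0.505
gripper_force: 62.5
```

>>> apply_moves --targets '[{"offset": [0,0,0],"spin": 0,"fingers": -0.6},{"offset": [0,0,0],"spin": 0,"fingers": -0.6},{"offset": [0,0,0],"spin": 0,"fingers": -0.6}]'

```text
time_s: 9.08
tcp_pos: [523.9, -150.5, 202.6]
tool_rot: [179.9, -0.1, -170.5]
wrist_force: [0.8, -0.1, -4.4]
grip_width: 0.504
gripper_force: 62.5
```

>>> apply_moves --targets '[{"offset": [4,-15,-5],"spin": 0,"fingers": -0.6},{"offset": [4,-15,-5],"spin": 0,"fingers": -0.6},{"offset": [1.5,-8,-3],"spin": 0,"fingers": -0.6},{"offset": [0,0,0],"spin": 0,"fingers": -0.6},{"offset": [0,0,0],"spin": 0,"fingers": -0.6}]'

```text
time_s: 9.5
tcp_pos: [521.4, -189.7, 216.1]
tool_rot: [179.9, 0.0, -170.6]
wrist_force: [0.1, 0.3, -4.6]
grip_width: 0.507
gripper_force: 62.7
```

>>> apply_moves --targets '[{"offset": [0,0,0],"spin": 0,"fingers": -0.6},{"offset": [0,0,0],"spin": 0,"fingers": -0.6},{"offset": [0,0,0],"spin": 0,"fingers": -0.6},{"offset": [0,0,0],"spin": 0,"fingers": -0.6}]'

```text
time_s: 9.83
tcp_pos: [521.3, -189.8, 216.1]
tool_rot: [180.0, -0.0, -170.5]
wrist_force: [0.0, -0.8, -3.5]
grip_width: 0.508
gripper_force: 62.7
```

```bash
python3 - <<'E'
from h import *
import cv2
s=bot.read_state(); print(s['time_s'],s['tcp_pos'],s['tool_rot'],s['gripper_force'],s['joint_velocities'])
vs=[]
a=np.linspace(0,2*np.pi,60)
for n,(x0,y0) in (("scene",(225,135)),("top",(285,110))):
    im=cv2.cvtColor(vision.camera(n),cv2.COLOR_RGB2BGR); c=vision.get_calibration(n)
    v=cv2.convertScaleAbs(cv2.resize(im[y0:y0+130,x0:x0+98],None,fx=4,fy=4,interpolation=cv2.INTER_CUBIC),alpha=1.5)
    d=lambda P,col: cv2.polylines(v,[((proj(c,P)-[x0,y0]+.5)*4).astype(np.int32)],True,col,1)
    d(tow([551.5,-185,9.43],np.c_[0*a+100,19*np.cos(a),228+19*np.sin(a)]),(0,0,255))
    d(tow([551.5,-185,9.43],[(0,22,253),(0,-22,253),(0,-22,203),(0,22,203)]),(255,0,255))
    vs.append(v)
cv2.imwrite("pics/fin.png",np.hstack(vs))
E
```

```text
9.8333 [ 521.29788384 -189.78996331  216.08675187] [ 1.79970196e+02 -1.86440009e-02 -1.70516952e+02] 62.70975351333618 [-0.1775972  -0.12246593 -0.18607596 -0.06133113  0.03522562 -0.02970599]
```

View pics/fin.png

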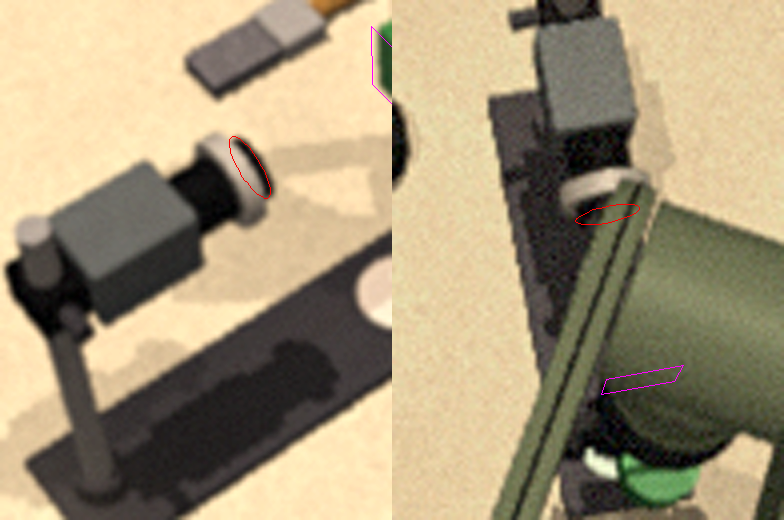

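The lens ellipse fits in both views. The glass is at the crop edge, next to its target outline (within ~7 zoomed px, about 4 mm). One last recentred look before I sign off.

```bash
python3 - <<'E'
from h import *
import cv2
a=np.linspace(0,2*np.pi,60); x0,y0=270,110
im=cv2.cvtColor(vision.camera("scene"),cv2.COLOR_RGB2BGR); c=vision.get_calibration("scene")
v=cv2.convertScaleAbs(cv2.resize(im[y0:y0+90,x0:x0+120],None,fx=6,fy=6,interpolation=cv2.INTER_CUBIC),alpha=1.5)
d=lambda P,col: cv2.polylines(v,[((proj(c,P)-[x0,y0]+.5)*6).astype(np.int32)],True,col,1)
d(tow([551.5,-185,9.43],[(0,22,253),(0,-22,253),(0,-22,203),(0,22,203)]),(255,0,255))
cv2.imwrite("pics/fin2.png",v)
E
```

```text
(no output)
```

View pics/fin2.png

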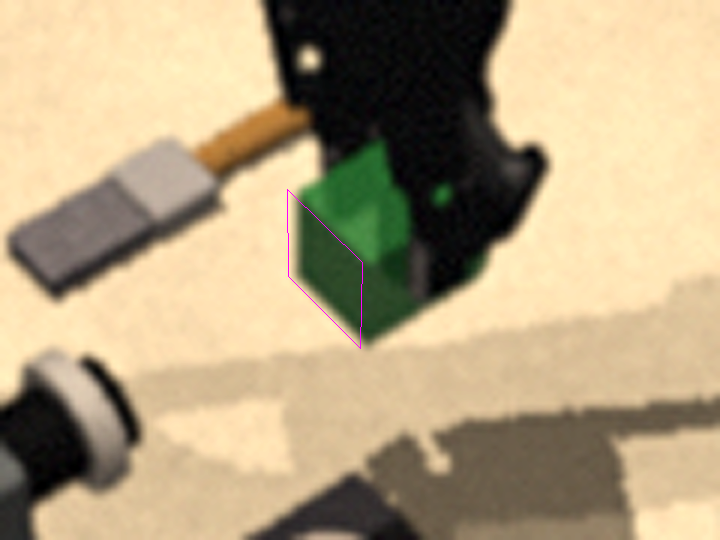

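The ground face matches its target outline within about 1 to 1.5 px (~3 mm), so the placing is good.

```bash
python3 -c "
from workcell import bot
print(bot.sign_off())"
```

```text
the job is handed in; nothing more can be done
None
```

I turned the knob about 73°, past its detent, and handed the job in with the glass held still in front of the lens, its ground face within about 3 mm of my measured target spot; no verdict came back.

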